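# Load the wide oak strip into the planing jig

### The job

Get the wide oak strip ready for planing: pick the widest of the three loose oak pieces and seat it in the pocket of the planing jig, lying flat on the pocket's floor and lengthwise between the dark fences. Lower it in rather than dropping it, let go, and leave the other two oak pieces where they lie.

Things in the scene. Friction and masses are not known exactly. Their poses are not given: they have to be found in the camera images.
- wide_strip: The work piece: oak strip 36 wide x 170 long x 22 high (mm), 0.1 kg, the widest of three. Lies flat on the table, roughly pointing away from the robot, in any of three places side by side; beyond them stands a blue-covered timber stack about 0.2 m high, to keep clear of. Origin at the centre of its underside; x across its width, y along its length, z up. Either way round fits.
- narrow_strip: Bystander: thin oak strip, 24 x 150 x 19 mm, lying flat on the table. Origin at the centre of its underside, y along its length. Leave it.
- square_stick: Bystander: square darker oak stick, 23 x 210 x 22 mm, lying flat on the table. Origin at the centre of its underside, y along its length. Leave it.
- jig: Planing jig fixed to the table: light plywood base 96 x 236 mm, 10 thick; dark fences 18 thick, 12 high (top 22 mm over the table) with brass screws bound an open pocket 50 x 188 mm at both ends and the corners. Mid-way along each long side a gap 88 long, level with the pocket floor, lets fingers pass. Origin: centre of underside; x across, y along the pocket, z up.
- pocket (a point): Centre of the pocket's floor, 10 mm above the table; x across the pocket (50 mm between fences), y along it (188 mm between end fences), z up.

How it is judged:
At the end, for the whole second after the job is handed in: The wide strip lies at rest in the jig's pocket: its centre within 15 mm of the pocket's centre, its underside within 4 mm of the pocket's floor and level within 3.4 degrees, its length along the pocket within 10 degrees (either way round) (horizontal distance between wide_strip and pocket below 0.015 m and z of wide_strip in the frame of pocket between -0.004 and 0.004 m and angle between the y axis of wide_strip and the y axis of pocket, either way round below 0.175 rad and angle between wide_strip's own z axis and vertical below 0.06 rad and linear speed of wide_strip below 0.02 m/s); the robot touches nothing.
It fails at once if the narrow strip is moved more than 30 mm (distance of narrow_strip from where it was at the start of the episode above 0.03 m).
It fails at once if the square stick is moved more than 30 mm (distance of square_stick from where it was at the start of the episode above 0.03 m).
It fails at once if the wide strip is dropped: out of the fingers while more than 50 mm above the pocket's floor (z of wide_strip in the frame of pocket above 0.05 m and contact force between the fingers and wide_strip below 0.05 N).
It also fails if it takes over 35 s, if anything falls off the work surface, if the arm or the gripper's body presses on something with over 40 N, if the wrist force passes 120 N, or if a joint passes its speed limit or range.

### The arm

A 6-joint arm with a two-finger parallel gripper is mounted at the origin on a cart in front of the work surface, level with it; the furniture and walls round the work are solid. World frame = base frame: x ahead of the robot, y to its left, z up, the work surface at z = 0. Lengths are in m, angles in rad, forces in N, time in s.
With the tool pointing down it reaches from about 0.15 to 0.775 m from the base axis. Payload 6.1 kg.
Tool frame: the origin (TCP) lies between the finger pads; the fingertips stand 17 mm ahead of it and the grasp point (between the pads) lies 2 mm behind it; z points along the fingers, y is the line along which they close (so a half turn about z gives the same grasp; the last joint's range is limited). The gripper opens to 85 mm and grips with 20 to 120 N. Pads are 22 mm wide; open, the fingers measure 114 mm over their backs; the gripper's body (76 mm by 85 mm) begins 54 mm behind the grasp point. The pads swing forward as they close: fully open they stand 13 mm farther back than shut.
Start: joints at [1.195, 0.126, -0.04, 1.405, 0, 1.571], TCP at [0.193, 0.488, 0.248] pointing down, gripper open.
Joint ranges: [-2.72, 2.72], [-0.95, 1.95], [-1.27, 1.35], [-1.78, 2.02], [-1.46, 1.47], [-3.14, 3.14]. Speed limits (rad/s): [2.39, 2.39, 3.01, 3.14, 3.14, 3.14].

### API

Orientations are given as a 3x3 rotation matrix whose columns are the frame's x, y, z axes.
In Python, from cell import ctrl, eyes gives the robot as it stands (ctrl), with the cameras (eyes).
- The arm moves only by the tool shift_gripper, called by a JSON object that holds its "fn" and its "kwargs". Schema: {"type":"object","properties":{"rows":{"type":"array","items":{"type":"object","properties":{"sx":{"type":"number"},"sy":{"type":"number"},"sz":{"type":"number"},"drx":{"type":"number"},"dry":{"type":"number"},"drz":{"type":"number"}},"additionalProperties":false},"minItems":1,"maxItems":10},"finger_gap":{"type":"number"},"grip_n":{"type":"number"},"only":{"type":"string"},"quiet":{"type":"boolean"},"lines":{"type":"string"}},"required":["rows"],"additionalProperties":false}. rows is a list of rows, 1 to 10 of them, each an object with the fields sx, sy, sz (the shift in m), drx, dry, drz (a rotation vector in rad); a field left out counts as zero; each row is the pose to reach, as a shift and turn from the pose commanded when the call began, along the tool's axes at that moment; what a row does not reach only later rows make up. A row lasts 1/8 s, in which the tool goes at most 0.0625 m and 0.188 rad, less where a joint would pass 70% of its speed; a pose out of reach is approached as far as the arm can. finger_gap is the opening from 0.0 (shut) to 1.0 (fully open), set as the call begins (left out keeps the last). The fingers move at their own pace and stop on an object; grip_n is the grip in N (left out, the last holds). Time passes only in rows, so rows that do not move let the fingers close. The tool returns the time, the measured TCP pose, the force, the opening and the grip force at its end. only (a regular expression) keeps the lines of the reply that match it, lines (a string "A,B") keeps lines A to B, and quiet returns only ok. Input that does not fit is refused with a message, and nothing moves.
- ctrl.get_obs(): the state, without advancing time (a new reading comes with each control period).
- eyes.capture(name): name is "scene" or "side" or "wrist"; returns a dict with "image" (480x640x3 uint8, blue, green, red), "fx", "fy", "cx", "cy" (pixels), "k1" (the pictures are not rectified: a ray, as slopes to the right and down, at radius r is drawn at 1 + k1 r^2 times it, then the intrinsics apply), "R" (3x3) and "t" (3): a world point X has camera coordinates R X + t. Camera axes: x right, y down, z forward; pixel columns grow to the right and rows downward; lengths in m; the calibration is good to about 2 mm. A picture is of the moment at which its call begins. There is no depth.
- ctrl.job_done(): hands the job in; it is judged then, once.
The state is a dict: "time_s": time; "qpos": joint angles; "qvel": joint speeds; "joint_efforts": joint torques, N m; "position": TCP position; "orientation": TCP orientation; "contact_force": force on the tool from outside, world axes, zero at the start; "moment": the same for the moment, N m; "grip_width": opening from 0.0 (shut) to 1.0 (fully open); "grip_force": force on a finger pad.
Only numpy, scipy, OpenCV 4.12 (cv2) and the standard library are available. Lean on these libraries where they do the work, as an engineer would, in place of code of your own. Each camera call takes 0.05 s, during which the arm holds its last target. There are 200 camera calls.

## Working session

There is one attempt and no reset: what is moved stays moved. The work goes in short steps, Python scripts to look and compute and a tool call to move; the robot and the scene stay as the last step left them, time stands still between calls to the robot, and variables do not carry over. Pictures are saved under pics/ and viewed, at most 10 in all, crops included, and the job is handed in when it is done.

```bash
ls; mkdir -p pics; cat > h.py <<'E'
import numpy as np, cv2
from cell import ctrl, eyes
def cap(n,f=None):
    c=eyes.capture(n)
    if f: cv2.imwrite('pics/'+f,c['image'])
    return c
def ray(c,uv):
    uv=np.atleast_2d(np.asarray(uv,float))
    d=np.stack([(uv[:,0]-c['cx'])/c['fx'],(uv[:,1]-c['cy'])/c['fy']],1)
    s=d.copy()
    for _ in range(30): s=d/(1+c['k1']*(s**2).sum(1,keepdims=True))
    R=np.array(c['R']);t=np.array(c['t'])
    return -R.T@t, np.c_[s,np.ones(len(s))]@R
def onplane(c,uv,z):
    o,d=ray(c,uv); return o+d*((z-o[2])/d[:,2])[:,None]
def tri(c1,p1,c2,p2):
    A=np.zeros((3,3));b=np.zeros(3);L=[]
    for c,p in((c1,p1),(c2,p2)):
        o,d=ray(c,p);d=d[0]/np.linalg.norm(d[0]);P=np.eye(3)-np.outer(d,d);A+=P;b+=P@o;L.append((o,P))
    X=np.linalg.solve(A,b); return X,[np.linalg.norm(P@(X-o)) for o,P in L]
E
python3 - <<'E'
from h import *
import pickle
C={n:cap(n,n+'0.png') for n in('scene','side','wrist')}
pickle.dump(C,open('c0.pkl','wb'))
for n,c in C.items(): print(n,-np.array(c['R']).T@c['t'],np.round(c['R'][2],2),c['fx'],c['k1'])
o=ctrl.get_obs();print(o['time_s'],o['position'],np.round(o['orientation'],3),o['grip_width'])
E
```

```text
cell.py
pics
scene [ 0.05421712 -0.43123144  0.76034399] [ 0.47  0.44 -0.76] 460.3067911798484 -0.02771877376960632
side [ 0.19160782 -0.75503218  0.59118838] [ 0.35  0.74 -0.58] 455.7862062987523 -0.01371652098446169
wrist [0.12144788 0.51630079 0.37271619] [ 0.28 -0.11 -0.95] 361.09647051642605 -0.06512388271144305
0.15 [0.19259349 0.488121   0.24772783] [[-0.93   0.367 -0.   ]
 [ 0.367  0.93  -0.001]
 [-0.    -0.001 -1.   ]] 0.998100018254567
```

View pics/scene0.png

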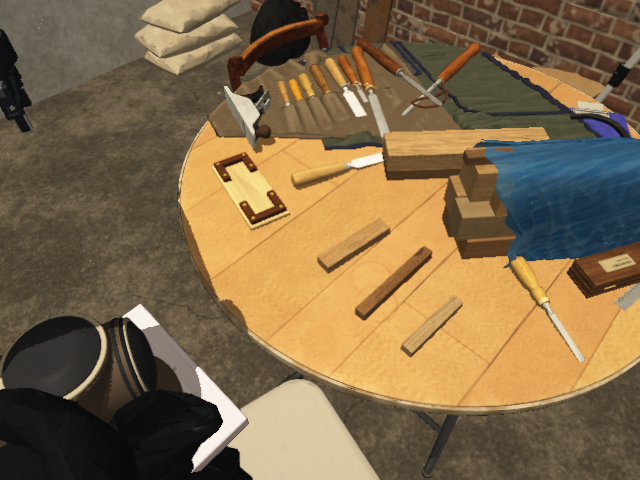

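View pics/side0.png

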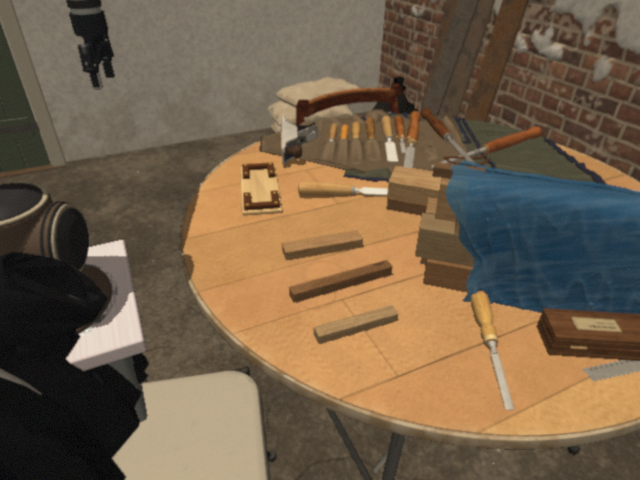

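View pics/wrist0.png

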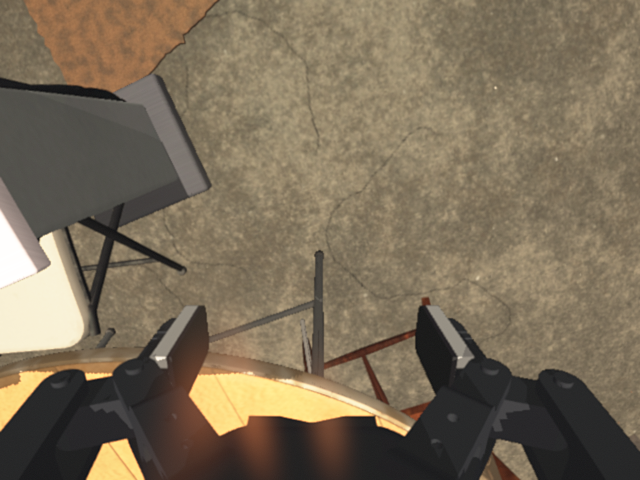

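The scene view shows three strips at about (355,245), (394,283) dark and (432,325), with the jig at (250,188). In the side view they are at (322,245), (341,281) and (356,324), with the jig at (261,187). The wrist view shows only floor and the table edge. Next I make zoomed crops and masks.

```bash
python3 - <<'E'
from h import *
import pickle
C=pickle.load(open('c0.pkl','rb'))
rows=[]
for n,(a,b),(x,y) in(('scene',(305,210),(200,140)),('side',(270,225),(220,150))):
    im=C[n]['image']
    r=[cv2.resize(im[q:q+h,p:p+w],(400,300),interpolation=cv2.INTER_CUBIC) for p,q,w,h in((a,b,160,120),(x,y,100,75))]
    rows.append(np.hstack(r))
    hsv=cv2.cvtColor(im,cv2.COLOR_BGR2HSV)
    for u,v in ([(355,240),(394,280),(432,322),(300,270),(400,240)] if n=='scene' else [(322,242),(341,279),(356,321),(330,262),(300,220)]): print(n,u,v,hsv[v,u])
cv2.imwrite('pics/crop.png',np.vstack(rows))
E
```

```text
scene 355 240 [ 17 144 212]
scene 394 280 [ 14 164 138]
scene 432 322 [ 18 134 186]
scene 300 270 [ 18 153 231]
scene 400 240 [ 18 148 238]
side 322 242 [ 15 134 164]
side 341 279 [ 14 144 122]
side 356 321 [ 17 115 173]
side 330 262 [ 14 143 202]
side 300 220 [ 15 140 200]
```

View pics/crop.png

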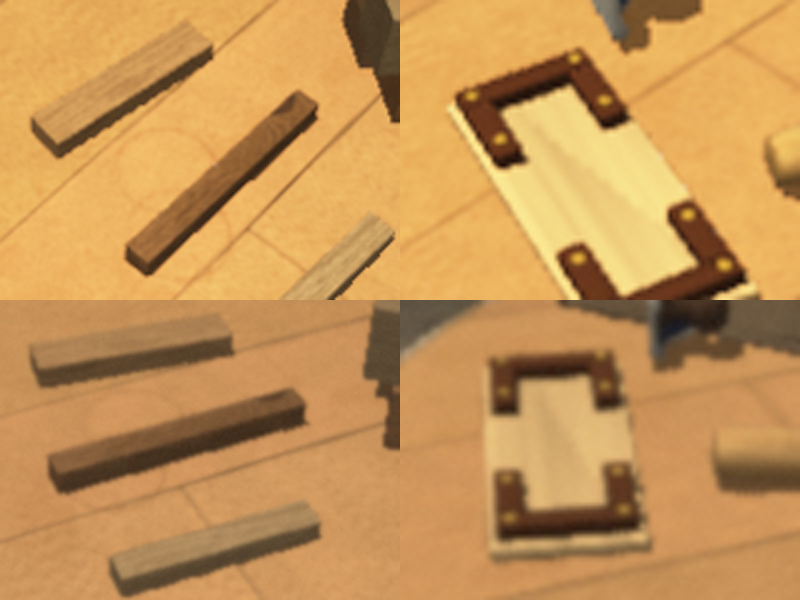

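The crops show clear strip top corners and the brass screws in both views. I triangulate these for a first estimate and refine with the wrist camera afterwards.

```bash
python3 - <<'E'
from h import *
import pickle
C=pickle.load(open('c0.pkl','rb'));s,d=C['scene'],C['side']
f=lambda p,o,k:np.array([o[0]+(p[0]+.5)/k-.5,o[1]+(p[1]+.5)/k-.5])
# strips: near-left, near-right, far-right, far-left top
S={'A':[((32,121),(30,46)),((58,148),(40,72)),((213,43),(233,37)),((188,22),(220,15))],
'B':[((127,248),(49,159)),((147,265),(62,177)),((317,106),(305,101)),((300,91),(293,89))],
}
for k,L in S.items():
    P=[]
    for a,b in L:
        X,e=tri(s,f(a,(305,210),2.5),d,f(b,(270,225),2.5)); P.append(X); print(k,X.round(4),np.round(e,4))
    Q=np.array([onplane(s,f(a,(305,210),2.5),.022)[0] for a,b in L]);print(Q.round(3).tolist(),[np.linalg.norm(Q[i]-Q[(i+1)%4]).round(3) for i in range(4)])
q=np.array([onplane(s,p,.019)[0] for p in[(402,347),(410,353.5),(463,302),(455,296)]]);print('C',q.round(3).tolist(),[np.linalg.norm(q[i]-q[(i+1)%4]).round(3) for i in range(4)])
J=[((472,95),(502,63)),((575,58),(603,57)),((605,100),(608,93)),((500,140),(503,94)),((687,213),(617,167)),((724,264),(628,215)),((578,257),(506,178))]
for a,b in J:
    X,e=tri(s,f(a,(200,140),4),d,f(b,(220,150),4)*1 if 0 else f(b,(120,150),4)*1+[0,0] if 0 else np.array([220+(b[0]-400+.5)/4-.5,150+(b[1]+.5)/4-.5]))
    sp=np.array([200+(a[0]-400+.5)/4-.5,140+(a[1]+.5)/4-.5])
    X,e=tri(s,sp,d,np.array([220+(b[0]-400+.5)/4-.5,150+(b[1]+.5)/4-.5]))
    print('J',X.round(4),np.round(e,4),onplane(s,sp,.022)[0].round(3))
E
```

```text
A [ 0.4495 -0.0295  0.0229] [0.0016 0.0016]
A [ 0.446  -0.0613  0.0193] [0.0013 0.0013]
A [ 0.6152 -0.0834  0.0199] [0.0001 0.0001]
A [ 0.6184 -0.0535  0.0224] [0.0007 0.0007]
[[0.448, -0.03, 0.022], [0.443, -0.063, 0.022], [0.614, -0.084, 0.022], [0.618, -0.054, 0.022]] [np.float64(0.034), np.float64(0.172), np.float64(0.031), np.float64(0.171)]
B [ 0.4139 -0.1614  0.0188] [0.0009 0.0009]
B [ 0.4158 -0.1801  0.0151] [0.0018 0.0018]
B [ 0.6176 -0.1894  0.0258] [0.0023 0.0023]
B [ 0.6203 -0.1699  0.0241] [0.0007 0.0007]
[[0.411, -0.163, 0.022], [0.411, -0.183, 0.022], [0.618, -0.189, 0.022], [0.621, -0.169, 0.022]] [np.float64(0.02), np.float64(0.207), np.float64(0.02), np.float64(0.21)]
C [[0.41, -0.272, 0.019], [0.41, -0.289, 0.019], [0.562, -0.3, 0.019], [0.563, -0.281, 0.019]] [np.float64(0.018), np.float64(0.152), np.float64(0.018), np.float64(0.153)]
J [0.4897 0.347  0.0228] [0.0001 0.0001] [0.49  0.348 0.022]
J [0.5561 0.3294 0.0215] [0.0004 0.0004] [0.555 0.329 0.022]
J [0.5465 0.292  0.0145] [0.0006 0.0006] [0.542 0.285 0.022]
J [0.4762 0.3028 0.0229] [0.0002 0.0002] [0.477 0.304 0.022]
J [0.508  0.1724 0.0279] [0.0008 0.0008] [0.511 0.177 0.022]
J [0.5019 0.1373 0.0151] [0.0002 0.0002] [0.498 0.132 0.022]
J [0.4439 0.1927 0.0252] [0.0001 0.0001] [0.446 0.196 0.022]
```

Strip A measures 34x171 mm with its top about 21 mm up, so it is the wide strip. Its centre is near (0.531,-0.058) and it points about -7.5°. The jig is near (0.494,0.240). I stop above the jig first for a wrist view.

{"fn": "shift_gripper", "kwargs": {"rows": [{"sx": -0.046, "sy": -0.015}, {"sx": -0.093, "sy": -0.03, "sz": 0.01}, {"sx": -0.139, "sy": -0.045, "sz": 0.015}, {"sx": -0.186, "sy": -0.06, "sz": 0.02}, {"sx": -0.232, "sy": -0.075, "sz": 0.025}, {"sx": -0.278, "sy": -0.09, "sz": 0.03}, {"sx": -0.325, "sy": -0.105, "sz": 0.03}, {"sx": -0.371, "sy": -0.12, "sz": 0.03}, {"sx": -0.371, "sy": -0.12, "sz": 0.03}], "finger_gap": 1.0}}

```text
time_s: 1.27
position: [0.4956, 0.2385, 0.2175]
orientation: [[-0.929, 0.371, -0.001], [0.371, 0.929, -0.001], [0.0, -0.001, -1.0]]
contact_force: [0.0, 0.3, -0.5]
grip_width: 1.001
grip_force: 0.0
```

```bash
python3 - <<'E'
from h import *
import pickle
c=cap('wrist','w1.png');pickle.dump(c,open('w1.pkl','wb'))
o=ctrl.get_obs();print(o['time_s'],o['position'],np.round(o['orientation'],3),o['qpos'])
E
```

```text
1.325 [0.49441555 0.23947001 0.21765499] [[-0.929  0.37  -0.001]
 [ 0.37   0.929 -0.   ]
 [ 0.001 -0.001 -1.   ]] [ 4.50916989e-01  1.74218715e-01 -4.96630831e-02  1.34812356e+00
  2.60690563e-04  8.29507573e-01]
```

View pics/w1.png

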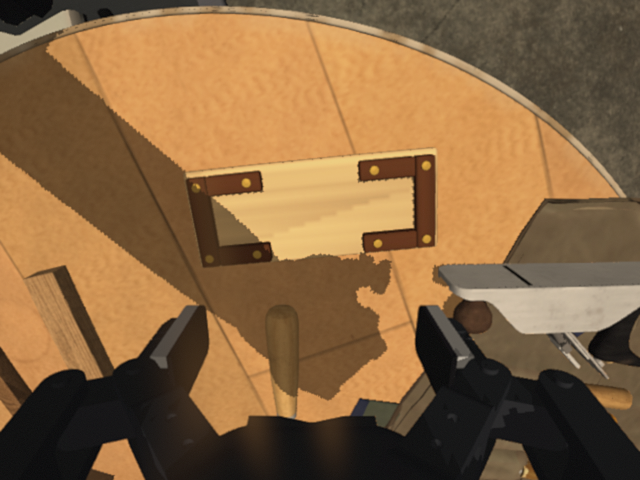

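The wrist view shows the whole jig. Corner screws are at (196,188), (210,259), (428,239), (427,166) and inner screws at (247,183), (257,254), (378,243), (375,170). The wide strip is partly visible at lower left. I refine the screws by colour and compute the pocket.

```bash
python3 - <<'E'
from h import *
import pickle
w=pickle.load(open('w1.pkl','rb'));C=pickle.load(open('c0.pkl','rb'));s=C['scene']
px=[(196,188),(210,259),(428,239),(427,166),(247,183),(257,254),(378,243),(375,170)]
R=[]
for u,v in px:
    g=w['image'][v-7:v+8,u-7:u+8].astype(float); g=g[:,:,1]-0.6*g[:,:,2]*0; g=g-np.percentile(g,40)
    yy,xx=np.mgrid[-7:8,-7:8]; m=(g>0.55*g[4:11,4:11].max())&(xx**2+yy**2<25)
    R.append((u+xx[m].mean(),v+yy[m].mean()))
R=np.array(R);print((R-px).round(1).tolist())
P=onplane(w,R,.022);print(P.round(4).tolist())
print('centre corners',P[:4].mean(0),'inner',P[4:].mean(0))
print([np.linalg.norm(P[i]-P[(i+1)%4]).round(4) for i in range(4)])
y=(P[0]+P[1]-P[2]-P[3]);print('yaw long',np.degrees(np.arctan2(y[1],y[0])))
x=(P[0]+P[3]-P[2]-P[1]);print('yaw across',np.degrees(np.arctan2(x[1],x[0])))
sc=[(472,95),(575,58),(605,100),(500,140),(687,213),(724,264),(578,257)]
sp=np.array([[200+(a-400+.5)/4-.5,140+(b+.5)/4-.5] for a,b in sc])
for q in sp:
    X=onplane(s,q,.022)[0];i=np.argmin(np.linalg.norm(P-X,axis=1));T,e=tri(s,q,w,R[i]);print(i,T.round(4),np.round(e,4))
E
```

```text
[[1.1, -2.1], [-0.8, -0.2], [-1.2, -0.5], [-0.9, -0.6], [-0.9, -0.4], [-0.4, 0.2], [-0.6, 0.1], [-0.8, -0.3]]
[[0.4326, 0.1528, 0.022], [0.4991, 0.1317, 0.022], [0.5564, 0.3298, 0.022], [0.4912, 0.3485, 0.022], [0.4465, 0.1949, 0.022], [0.5116, 0.1758, 0.022], [0.5434, 0.2852, 0.022], [0.478, 0.3045, 0.022]]
centre corners [0.4948107  0.24069765 0.022     ] inner [0.49487156 0.24008922 0.022     ]
[np.float64(0.0698), np.float64(0.2062), np.float64(0.0678), np.float64(0.2043)]
yaw long -106.41424857539117
yaw across 163.179258586396
3 [0.4912 0.3489 0.021 ] [0.0003 0.0003]
2 [0.5566 0.3302 0.0205] [0.0004 0.0004]
6 [0.5429 0.2853 0.0218] [0.0005 0.0005]
7 [0.4778 0.3048 0.0206] [0.0005 0.0005]
5 [0.5108 0.1762 0.0227] [0.0006 0.0006]
1 [0.4984 0.132  0.0219] [0.0007 0.0007]
4 [0.4461 0.1952 0.0223] [0.0005 0.0005]
```

Screw spacing and heights agree (68x204 mm, tops at 21–22 mm). That puts the pocket at (0.4948,0.2404) with yaw 73.6°. Next I go above the strip.

{"fn": "shift_gripper", "kwargs": {"rows": [{"sx": -0.024, "sy": -0.044, "drz": -0.04}, {"sx": -0.048, "sy": -0.088, "sz": 0.005, "drz": -0.08}, {"sx": -0.072, "sy": -0.132, "sz": 0.01, "drz": -0.125}, {"sx": -0.096, "sy": -0.176, "sz": 0.015, "drz": -0.17}, {"sx": -0.12, "sy": -0.22, "sz": 0.02, "drz": -0.21}, {"sx": -0.144, "sy": -0.263, "sz": 0.02, "drz": -0.25}, {"sx": -0.144, "sy": -0.263, "sz": 0.02, "drz": -0.25}]}}

```text
time_s: 2.2
position: [0.5309, -0.0585, 0.1981]
orientation: [[-0.992, 0.128, -0.0], [0.128, 0.992, -0.0], [0.0, -0.0, -1.0]]
contact_force: [-0.6, 0.2, -0.8]
grip_width: 0.994
grip_force: 0.0
```

```bash
python3 - <<'E'
from h import *
import pickle
c=cap('wrist','w2.png');pickle.dump(c,open('w2.pkl','wb'))
o=ctrl.get_obs();print(o['time_s'],o['position'],np.round(o['orientation'],3),o['qpos'])
E
```

```text
2.25 [ 0.53072909 -0.05707215  0.19814447] [[-0.992  0.127 -0.001]
 [ 0.127  0.992  0.001]
 [ 0.001  0.001 -1.   ]] [-1.07404971e-01  1.47119813e-01 -1.24478900e-01  1.29986530e+00
  5.39073878e-04  1.99662103e-02]
```

View pics/w2.png

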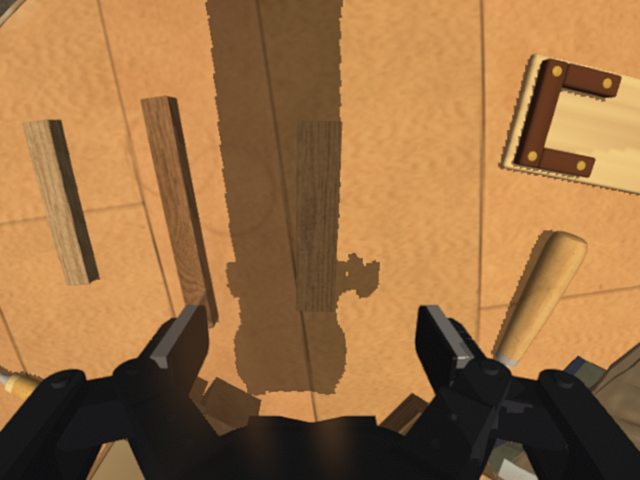

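The strip lies under the gripper, in its shadow, with corners near (299,121), (341,121), (337,311) and (297,311). The neighbouring dark stick is left of the left finger.

```bash
python3 - <<'E'
from h import *
import pickle
w=pickle.load(open('w2.pkl','rb'));s=pickle.load(open('c0.pkl','rb'))['scene']
c=[(299,121),(341,121),(337.5,311),(297,311)]
P=onplane(w,c,.022);print(P.round(4).tolist(),[np.linalg.norm(P[i]-P[(i+1)%4]).round(4) for i in range(4)])
print('centre',P.mean(0)); d=P[2]+P[3]-P[0]-P[1];print(np.degrees(np.arctan2(d[1],d[0])))
# scene crops order NL,NR,FR,FL ; wrist left = -y
sc=[(58,148),(32,121),(188,22),(213,43)]
for a,b in zip(sc,c):
    q=np.array([305+(a[0]+.5)/2.5-.5,210+(a[1]+.5)/2.5-.5]);T,e=tri(s,q,w,b);print(T.round(4),np.round(e,4))
print('stick', onplane(w,[(142,98),(176,97),(216,322),(208,326)],.022).round(3).tolist())
cv2.imwrite('pics/w2c.png',cv2.resize(cv2.convertScaleAbs(w['image'][100:330,260:380],alpha=1.8),None,fx=2.6,fy=2.6,interpolation=cv2.INTER_CUBIC))
E
```

```text
[[0.4487, -0.0582, 0.022], [0.4529, -0.025, 0.022], [0.6206, -0.0459, 0.022], [0.6158, -0.0835, 0.022]] [np.float64(0.0335), np.float64(0.169), np.float64(0.0378), np.float64(0.169)]
centre [ 0.53450552 -0.05315767  0.022     ]
-7.853684341861013
[ 0.4483 -0.0584  0.0122] [0.0002 0.0002]
[ 0.453  -0.0244  0.0129] [0.0002 0.0002]
[ 0.629  -0.0459  0.007 ] [0.0002 0.0002]
[ 0.6161 -0.0834  0.0199] [0.0008 0.0008]
stick [[0.414, -0.18, 0.022], [0.417, -0.152, 0.022], [0.618, -0.162, 0.022], [0.621, -0.17, 0.022]]
```

View pics/w2c.png

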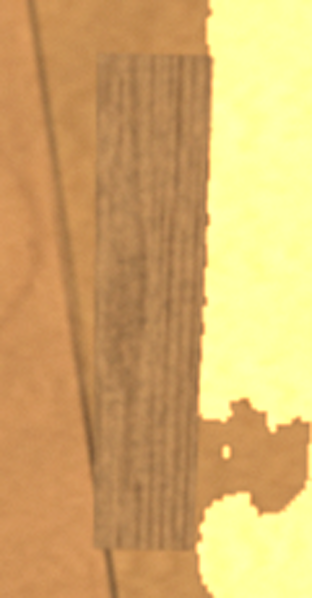

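The crop shows a clean rectangle, with the right edge close to the shadow edge. The wrist and scene centres differ by about 5 mm, so I check with a settled picture and the screws as reference.

```bash
python3 - <<'E'
from h import *
import pickle
w=pickle.load(open('w2.pkl','rb'));c=cap('wrist');sc=cap('scene')
print(np.abs(c['image'].astype(int)-w['image']).mean(), -np.array(c['R']).T@c['t']+np.array(w['R']).T@w['t'])
print(onplane(w,[(557.5,71),(607.5,83),(532.5,156.5),(581.5,166)],.022).round(4).tolist())
pickle.dump((c,sc),open('c3.pkl','wb'))
def edges(cam,roi,u0,horizontal): pass
for n,cam,lst in(('w',c,[(318,121),(318,311)]),):
    for u,v in lst:
        col=cam['image'][v-8:v+9,u-8:u+9,1].mean(1);print(n,v-8,col.round().astype(int).tolist())
for v in(135,215,300): print(v,c['image'][v,288:352,1].tolist())
cv2.imwrite('pics/s3.png',cv2.resize(sc['image'][200:290,300:410],None,fx=6,fy=6,interpolation=cv2.INTER_CUBIC))
E
```

```text
3.382504340277778 [-1.11525567e-04  1.21332056e-03  8.77019763e-05]
[[0.4339, 0.1512, 0.022], [0.4465, 0.1952, 0.022], [0.4996, 0.1319, 0.022], [0.5124, 0.1764, 0.022]]
w 113 [78, 78, 79, 79, 80, 80, 79, 78, 74, 73, 74, 74, 73, 72, 72, 74, 74]
w 303 [72, 72, 71, 71, 71, 71, 72, 72, 74, 79, 80, 81, 81, 81, 81, 81, 80]
135 [77, 76, 77, 76, 76, 76, 77, 73, 70, 69, 67, 66, 71, 77, 77, 75, 70, 72, 78, 74, 70, 66, 66, 69, 74, 77, 78, 76, 73, 72, 76, 76, 78, 80, 75, 69, 69, 71, 64, 61, 68, 75, 79, 75, 71, 73, 77, 78, 73, 66, 68, 73, 103, 146, 153, 151, 152, 152, 155, 156, 157, 158, 159, 160]
215 [75, 79, 83, 83, 83, 82, 74, 68, 74, 77, 73, 69, 67, 68, 71, 71, 68, 66, 68, 68, 68, 69, 69, 65, 63, 64, 71, 74, 75, 74, 75, 75, 75, 73, 65, 63, 67, 74, 75, 70, 68, 71, 73, 71, 67, 67, 71, 76, 73, 100, 152, 165, 163, 162, 161, 160, 158, 157, 157, 157, 159, 160, 161, 162]
300 [81, 82, 82, 83, 83, 81, 73, 74, 76, 75, 75, 75, 77, 78, 79, 77, 75, 77, 77, 77, 75, 73, 70, 66, 72, 75, 75, 69, 67, 73, 75, 70, 66, 71, 75, 72, 67, 67, 76, 79, 73, 66, 69, 72, 71, 76, 77, 76, 94, 140, 152, 151, 152, 152, 152, 152, 152, 153, 155, 154, 153, 153, 152, 150]
```

View pics/s3.png

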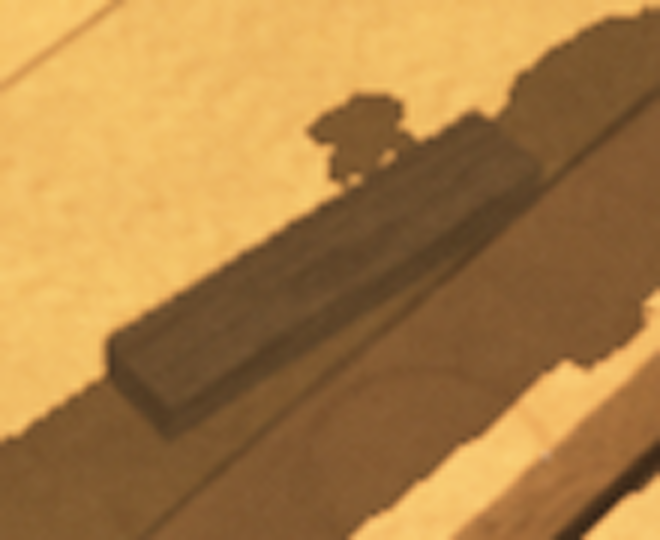

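The strip shows clearly in the scene view, with top corners about 1 px higher than my first picks (crop (108,345), (172,412), (540,170), (480,112)). I re-triangulate with these.

```bash
python3 - <<'E'
from h import *
import pickle
w,s=pickle.load(open('c3.pkl','rb'))
sc=[(172,410),(108,343),(481,111),(541,170)]
q=np.array([[300+(a+.5)/6-.5,200+(b+.5)/6-.5] for a,b in sc])
W=[(295.5,120.5),(340.3,120.5),(336.3,311),(294,311)]
Z=[]
for a,b in zip(q,W):
    T,e=tri(s,a,w,b);print(T.round(4),np.round(e,4))
for c,p in((s,q),(w,W)):
    P=onplane(c,p,.022);d=P[2]+P[3]-P[0]-P[1]
    print(P.mean(0).round(4),[np.linalg.norm(P[i]-P[(i+1)%4]).round(4) for i in range(4)],np.degrees(np.arctan2(d[1],d[0])))
o=ctrl.get_obs();print(o['position'],o['orientation'].round(4) if hasattr(o['orientation'],'round') else o['orientation'])
E
```

```text
[ 0.4477 -0.0597  0.0174] [0. 0.]
[ 0.4528 -0.0243  0.0176] [0.0007 0.0007]
[ 0.6284 -0.0455  0.0084] [0.0005 0.0005]
[ 0.6154 -0.0845  0.0187] [0.0016 0.0016]
[ 0.5314 -0.0569  0.022 ] [np.float64(0.0352), np.float64(0.1696), np.float64(0.0342), np.float64(0.1675)] -8.385262219866313
[ 0.534  -0.0534  0.022 ] [np.float64(0.0357), np.float64(0.1694), np.float64(0.0395), np.float64(0.1694)] -7.881524592837979
[ 0.53082791 -0.05574996  0.19830206] [[-9.922e-01  1.245e-01 -3.000e-04]
 [ 1.245e-01  9.922e-01  5.000e-04]
 [ 4.000e-04  5.000e-04 -1.000e+00]]
```

The strip measures 36x169 mm, its centre is (0.533,-0.055) and its yaw is -8°. I descend to TCP z≈0.021, with the tips a few mm above the table.

{"fn": "shift_gripper", "kwargs": {"rows": [{"sx": -0.002, "sy": 0.001, "sz": 0.035}, {"sx": -0.002, "sy": 0.001, "sz": 0.075}, {"sx": -0.002, "sy": 0.001, "sz": 0.115}, {"sx": -0.002, "sy": 0.001, "sz": 0.145}, {"sx": -0.002, "sy": 0.001, "sz": 0.165}, {"sx": -0.002, "sy": 0.001, "sz": 0.177}, {"sx": -0.002, "sy": 0.001, "sz": 0.177}], "finger_gap": 1.0}}

```text
time_s: 3.22
position: [0.5328, -0.0551, 0.0209]
orientation: [[-0.992, 0.124, -0.001], [0.124, 0.992, 0.0], [0.001, 0.0, -1.0]]
contact_force: [-0.2, 0.5, 0.1]
grip_width: 1.001
grip_force: 0.0
```

{"fn": "shift_gripper", "kwargs": {"rows": [{}, {}, {}, {}, {}, {}, {}, {}], "finger_gap": 0.0, "grip_n": 50}}

```text
time_s: 4.22
position: [0.534, -0.0563, 0.0223]
orientation: [[-0.992, 0.126, 0.002], [0.126, 0.992, -0.0], [-0.002, 0.0, -1.0]]
contact_force: [-1.2, -0.1, 6.5]
grip_width: 0.41
grip_force: 51.3
```

The strip is gripped at 35 mm (0.41 × 85) with 51 N. I lift it.

{"fn": "shift_gripper", "kwargs": {"rows": [{"sz": -0.01}, {"sz": -0.03}, {"sz": -0.055}, {"sz": -0.08}, {"sz": -0.1}, {"sz": -0.1}]}}

```text
time_s: 4.97
position: [0.5342, -0.0563, 0.123]
orientation: [[-0.992, 0.126, 0.003], [0.126, 0.992, -0.0], [-0.003, 0.0, -1.0]]
contact_force: [0.5, -0.4, -0.7]
grip_width: 0.409
grip_force: 50.5
```

```bash
python3 - <<'E'
from h import *
o=ctrl.get_obs();R=np.array(o['orientation']);p=np.array(o['position'])
print((R.T@(np.array([.4948,.2404,.12])-p)).round(4), o['grip_width'],o['grip_force'],o['contact_force'],o['moment'])
E
```

```text
[0.0763 0.2895 0.0028] 0.4090144014611099 50.45322775840759 [ 0.50898853 -0.39623353 -0.68922249] [0.00501786 0.02438345 0.04226383]
```

{"fn": "shift_gripper", "kwargs": {"rows": [{"sx": 0.01, "sy": 0.025, "drz": -0.07}, {"sx": 0.02, "sy": 0.06, "drz": -0.2}, {"sx": 0.03, "sy": 0.095, "drz": -0.35}, {"sx": 0.04, "sy": 0.13, "drz": -0.5}, {"sx": 0.048, "sy": 0.165, "drz": -0.66}, {"sx": 0.055, "sy": 0.2, "drz": -0.82}, {"sx": 0.062, "sy": 0.23, "drz": -0.98}, {"sx": 0.069, "sy": 0.26, "drz": -1.14}, {"sx": 0.074, "sy": 0.28, "drz": -1.3}, {"sx": 0.076, "sy": 0.289, "drz": -1.424}]}}

```text
time_s: 6.22
position: [0.4933, 0.2409, 0.1199]
orientation: [[-0.264, -0.965, -0.002], [-0.965, 0.264, -0.001], [0.001, 0.002, -1.0]]
contact_force: [0.1, -0.5, -1.5]
grip_width: 0.407
grip_force: 50.6
```

{"fn": "shift_gripper", "kwargs": {"rows": [{}, {}]}}

```text
time_s: 6.48
position: [0.4938, 0.2395, 0.1206]
orientation: [[-0.271, -0.962, -0.001], [-0.962, 0.271, -0.001], [0.001, 0.001, -1.0]]
contact_force: [-0.1, 0.3, -0.5]
grip_width: 0.408
grip_force: 50.5
```

```bash
python3 - <<'E'
from h import *
import pickle
c=cap('wrist','w4.png');s=cap('scene');d=cap('side');pickle.dump((c,s,d),open('c4.pkl','wb'))
o=ctrl.get_obs();R=np.array(o['orientation']);p=np.array(o['position'])
print((R.T@(np.array([.4948,.2404,.12])-p)).round(4),'y yaw',np.degrees(np.arctan2(R[1,1],R[0,1])),o['grip_width'],o['qpos'])
E
```

```text
[-0.0011 -0.0004  0.0011] y yaw 164.28177364621652 0.4093956436025476 [ 4.51349606e-01  2.00748100e-01 -2.30750028e-01  1.13961156e+00
 -1.14362553e-04 -8.45111924e-01]
```

View pics/w4.png

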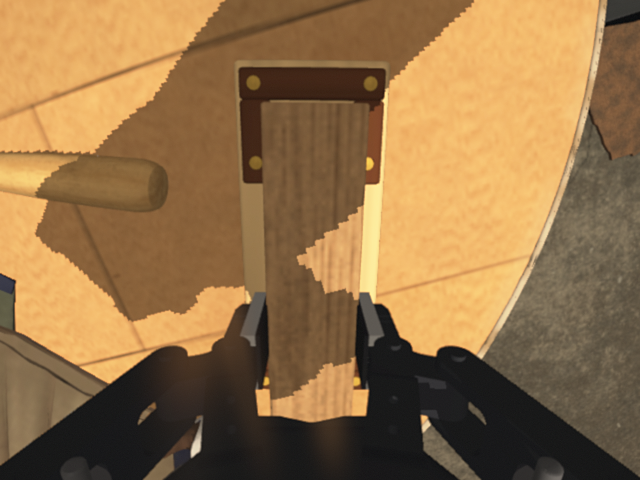

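The strip is held level above the jig and aligned with it. Its near-end top corners are at (263,101) and (369,101), and its sides run to about (268,290) and (357,290). I measure its offset and yaw in hand, at height about 0.12.

```bash
python3 - <<'E'
from h import *
import pickle
w,s,d=pickle.load(open('c4.pkl','rb'))
im=w['image'].astype(int)
def edge(v,a,b):
    g=np.abs(np.gradient(cv2.GaussianBlur(w['image'],(3,3),0).astype(float)[v-2:v+3,a:b].mean((0,2))));return a+g.argmax()
vs=range(190,285,10)
L=np.array([(edge(v,258,274),v) for v in vs],float);Rr=np.array([(edge(v,354,372),v) for v in vs],float)
for z in(.118,.12,.122):
    out=[]
    for E in(L,Rr):
        P=onplane(w,E,z);vx,vy,x0,y0=cv2.fitLine(P[:,:2].astype(np.float32),cv2.DIST_HUBER,0,.001,.001).ravel();out.append((np.degrees(np.arctan(vy/vx)),x0,y0))
    e=onplane(w,[(265,101.5),(368,101.5)],z)
    print(z,np.round(out,4).tolist(),e.round(4).tolist(),np.linalg.norm(e[0]-e[1]))
    yaw=np.radians(73.5);u=np.array([np.cos(yaw),np.sin(yaw)]);m=e[:,:2].mean(0);rel=m-np.array([.4948,.2404])
    print(' near end along',rel@u,'across',rel@[u[1],-u[0]])
E
```

```text
0.118 [[73.77729797363281, 0.5006999969482422, 0.19750000536441803], [75.043701171875, 0.4659000039100647, 0.20730000734329224]] [[0.486, 0.153, 0.118], [0.4528, 0.1623, 0.118]] 0.034437606635180466
 near end along -0.08656661240511725 across -0.0008473554224406472
0.12 [[73.777099609375, 0.5002999901771545, 0.19699999690055847], [75.0436019897461, 0.4661000072956085, 0.20659999549388885]] [[0.4858, 0.1532, 0.12], [0.4531, 0.1624, 0.12]] 0.03389867451534314
 near end along -0.0864320843865387 across -0.0008209300381648533
0.122 [[73.77660369873047, 0.4999000132083893, 0.1965000033378601], [75.04399871826172, 0.46619999408721924, 0.20600000023841858]] [[0.4856, 0.1534, 0.122], [0.4535, 0.1624, 0.122]] 0.033359742395505834
 near end along -0.08629755636796015 across -0.0007945046538890074
```

The strip is within about 1.5 mm along, 1 mm across and 1° of the pocket. I lower it to just above the floor.

{"fn": "shift_gripper", "kwargs": {"rows": [{"sx": -0.001, "sz": 0.015, "drz": 0.015}, {"sx": -0.001, "sz": 0.035, "drz": 0.015}, {"sx": -0.001, "sz": 0.052, "drz": 0.015}, {"sx": -0.001, "sz": 0.066, "drz": 0.015}, {"sx": -0.001, "sz": 0.074, "drz": 0.015}, {"sx": -0.001, "sz": 0.08, "drz": 0.015}, {"sx": -0.001, "sz": 0.083, "drz": 0.015}, {"sx": -0.001, "sz": 0.083, "drz": 0.015}]}}

```text
time_s: 7.62
position: [0.4945, 0.2411, 0.0384]
orientation: [[-0.284, -0.959, 0.0], [-0.959, 0.284, 0.0], [-0.0, -0.0, -1.0]]
contact_force: [0.5, -0.5, -1.6]
grip_width: 0.409
grip_force: 50.5
```

{"fn": "shift_gripper", "kwargs": {"rows": [{"sz": 0.001}, {"sz": 0.002}, {"sz": 0.003}, {"sz": 0.003}]}}

```text
time_s: 8.12
position: [0.4944, 0.241, 0.0352]
orientation: [[-0.284, -0.959, -0.0], [-0.959, 0.284, -0.0], [0.0, 0.0, -1.0]]
contact_force: [0.3, -0.2, -1.1]
grip_width: 0.41
grip_force: 50.5
```

{"fn": "shift_gripper", "kwargs": {"rows": [{"sz": 0.001}, {"sz": 0.001}, {"sz": 0.002}, {"sz": 0.002}, {"sz": 0.002}]}}

```text
time_s: 8.75
position: [0.4944, 0.241, 0.0333]
orientation: [[-0.284, -0.959, -0.0], [-0.959, 0.284, -0.0], [0.0, 0.0, -1.0]]
contact_force: [-0.1, -0.3, -1.1]
grip_width: 0.408
grip_force: 50.5
```

{"fn": "shift_gripper", "kwargs": {"rows": [{"sz": 0.001}, {"sz": 0.001}, {"sz": 0.001}]}}

```text
time_s: 9.12
position: [0.4945, 0.2411, 0.0323]
orientation: [[-0.284, -0.959, 0.0], [-0.959, 0.284, 0.0], [-0.0, -0.0, -1.0]]
contact_force: [0.4, -0.2, -0.6]
grip_width: 0.411
grip_force: 50.5
```

{"fn": "shift_gripper", "kwargs": {"rows": [{"sz": 0.001}, {"sz": 0.001}, {"sz": 0.001}]}}

```text
time_s: 9.5
position: [0.4945, 0.241, 0.0323]
orientation: [[-0.284, -0.959, 0.001], [-0.959, 0.284, 0.0], [-0.0, -0.0, -1.0]]
contact_force: [-1.6, -1.0, 6.3]
grip_width: 0.407
grip_force: 51.3
```

{"fn": "shift_gripper", "kwargs": {"rows": [{"sz": 0.0007}, {"sz": 0.0007}, {"sz": 0.0007}]}}

```text
time_s: 9.88
position: [0.4945, 0.2411, 0.0322]
orientation: [[-0.284, -0.959, 0.001], [-0.959, 0.284, 0.001], [-0.001, -0.001, -1.0]]
contact_force: [-3.9, -2.5, 11.6]
grip_width: 0.404
grip_force: 52.1
```

It has touched the floor (6 N, then 12 N). I ease off 1 mm, open, and retreat.

{"fn": "shift_gripper", "kwargs": {"rows": [{"sz": -0.001}, {"sz": -0.001}, {"sz": -0.001}, {"sz": -0.001}, {"sz": -0.001}, {"sz": -0.001}], "finger_gap": 0.85}}

```text
time_s: 10.62
position: [0.4944, 0.241, 0.0315]
orientation: [[-0.284, -0.959, -0.0], [-0.959, 0.284, -0.0], [0.0, 0.0, -1.0]]
contact_force: [0.1, 0.1, -0.1]
grip_width: 0.848
grip_force: 0.0
```

{"fn": "shift_gripper", "kwargs": {"rows": [{"sz": -0.01}, {"sz": -0.03}, {"sz": -0.06}, {"sz": -0.1}, {"sz": -0.13}, {"sz": -0.15}, {"sz": -0.15}]}}

```text
time_s: 11.5
position: [0.4953, 0.2415, 0.1839]
orientation: [[-0.284, -0.959, 0.004], [-0.959, 0.284, 0.002], [-0.003, -0.003, -1.0]]
contact_force: [-0.8, 0.4, -0.2]
grip_width: 0.852
grip_force: 0.0
```

```bash
python3 - <<'E'
from h import *
import pickle
c=cap('wrist');s=cap('scene');pickle.dump((c,s),open('c5.pkl','wb'))
cv2.imwrite('pics/f.png',np.hstack([cv2.resize(c['image'],(400,300)),cv2.resize(s['image'][145:235,200:320],(400,300),interpolation=cv2.INTER_CUBIC)]))
E
```

```text
(no output)
```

View pics/f.png

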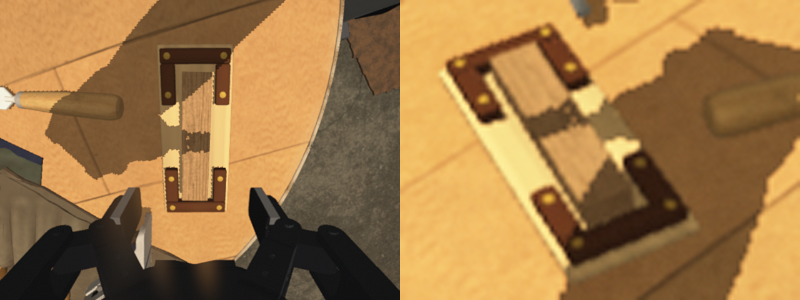

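The strip lies inside the pocket, with floor visible on both sides and the fences at both ends. In the wrist view it spans rows 70–200 inside fences from 60 to 205. The gripper is clear.

```bash
python3 -c "
from cell import ctrl, eyes
print(ctrl.job_done())"
```

```text
the job is handed in; nothing more can be done
None
```

The wide oak strip is seated in the planing jig's pocket and released, the gripper is clear, the other two pieces were not touched, and the job was handed in at about 11.6 s; no verdict was returned.

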